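# Couple the trailer head to the ball stand

## Task

Raise the red handle of the grey trailer coupler on its wooden parking block, lower the coupler onto the ball of the blue stand, its tail over the stand's rubber rest, until it is felt to sit fully home, and only then let go and press the handle all the way down so that it locks under the ball. Set it down gently, never dropping it or forcing it: coupler and handle together should not load the stand with more than about 40 N. Leave the other things on the bench where they are.

Things in the scene. Friction and masses are not known exactly. Their poses are not given: they have to be found in the camera images.
- coupler_socket (a point): socket centre of the grey coupler; coincides with the ball's centre when seated. x points to the nose, z up; tail and handle lie to -x. The head round it has flat parallel sides: 52 mm wide over y, x -46 to +26 mm, z -12 to +26 (dome to +32); grasp it across y at this point. The socket opens downward, 44 mm square inside (2 mm play all round the ball), its roof at z +20
- coupler: the loose coupler as a whole, 0.6 to 0.9 kg with its handle; same origin and axes as coupler_socket. Behind the head its tail is a bar 16 mm wide (y), z -10 to +2 mm, reaching back to x -114 mm
- coupler_handle (a joint): 0 = down, flat on the tail, locked; 0.95 = fully raised (54 degrees, leaning back over the tail). Stiff hinge (0.1 N m: 1.4 N at the grip); it stays where left. A jaw on the handle swings under the ball from behind as the handle goes down; over 0.6 it clears the ball; if the coupler is not fully home the ball stops the jaw and the handle stays up
- handle_hinge (a point): hinge axis of the handle (along the coupler's y), x -38, z +10 mm from coupler_socket; axes those of the coupler
- handle_grip (a point): middle of the red grip on the handle, 72 mm from the hinge; -x points along the handle to its end, 87 mm from the hinge. The grip is 44 mm long, 24 mm wide (y), 12 mm thick (z). With the handle down, 2 mm of air separates it from the tail. The coupler lies loose: if pinched, turn the gripper with the handle about the hinge, or the tail lifts too
- park_block: fixed wooden parking block, 170x80 mm, on which the coupler starts, with the same axes; origin on the bench under the socket centre, which starts 42 mm above it. A wooden plug stands 14 mm up into the socket: lift the coupler straight up at least 20 mm before moving it aside
- hitch_stand: fixed blue base plate, 185x90x8 mm; origin on the bench under the middle of the ball's adjustment range; x is the way the coupler's nose must point, z up. It carries a dark bracket with the ball and, 98 mm behind it (-x), a black rubber rest for the tail, 28x40 mm, top 10 mm below the ball's centre
- ball_nominal (a point): fixed mark 115 mm above the stand's origin: the middle of the ball's range, NOT the ball. The bright steel ball, 40 mm across on an 18 mm neck, is clamped rigidly at a setting nobody measured: its centre is up to 12 mm above or below this mark and up to 7 mm to either side (stand's y), 0 in x. It must be felt for, or seen
- spray_can: spray can, red cap over white and blue, 66 mm across, 199 tall, standing at the back; bystander
- grease_tin: round green and yellow tin, 87 mm across, 68 tall; bystander
- tape_measure: yellow tape measure, 36x88x66 mm; bystander
- hitch_pin: zinc hitch pin with pull ring, 118x33x22 mm, lying between the stand and the parking block; bystander
- big_nut: large zinc hexagon nut, 30x34x16 mm, lying between the stand and the parking block; bystander

How it is judged:
On the way, in this order (a step that is already met when the one before it is completed fails the run):
1. the handle is raised while the coupler is still on its parking block (value of joint coupler_handle above 0.6 rad and distance of coupler_socket from where it was at the start of the episode below 0.03 m), for 0.2 s.
2. the coupler, still held and with its handle raised, bears on the ball of the stand (horizontal distance between coupler_socket and hitch_stand below 0.012 m and z of coupler_socket in the frame of hitch_stand between 0.095 and 0.134 m and angle between coupler_socket's own z axis and vertical below 0.15 rad and angle between the x axis of coupler_socket and the x axis of hitch_stand, either way round below 0.3 rad and value of joint coupler_handle above 0.45 rad and contact force between coupler and hitch_stand above 2 N and contact force between the fingers and coupler above 1 N), for 0.2 s.
At the end, for the whole second after the job is handed in: The coupler sits on the ball: its socket centre is within 12 mm (level) of the stand's origin and 95 to 134 mm above the bench, level on ball and rest to within 0.06 rad, its nose within 0.3 rad of the stand's x; the handle is down to within 0.06 rad of locked; it is released and at rest (horizontal distance between coupler_socket and hitch_stand below 0.012 m and z of coupler_socket in the frame of hitch_stand between 0.095 and 0.134 m and angle between coupler_socket's own z axis and vertical below 0.15 rad and angle between the x axis of coupler_socket and the x axis of hitch_stand, either way round below 0.3 rad and angle between coupler_socket's own z axis and vertical below 0.06 rad and value of joint coupler_handle below 0.06 rad and linear speed of coupler below 0.02 m/s and contact force between each of the arm, the fingers and coupler below 0.1 N); the robot touches nothing.
It fails at once if the coupler and the stand press on each other with more than 45 N (contact force between coupler and hitch_stand above 45 N).
It fails at once if the coupler drops: it moves at over 0.2 m/s with no finger on it, over the stand (contact force between the fingers and coupler below 0.05 N and linear speed of coupler above 0.2 m/s and horizontal distance between coupler_socket and hitch_stand below 0.05 m).
It fails at once if a bystander (spray can, grease tin, tape measure, hitch pin or big nut) is pushed away by more than 30 mm (distance of any of spray_can, grease_tin, tape_measure, hitch_pin, big_nut from where it was at the start of the episode above 0.03 m).
It also fails if it takes over 72 s, if anything falls off the work surface, if the arm or the gripper's body presses on something with over 40 N, if the wrist force passes 120 N, or if a joint passes its speed limit or range.

## Robot

A 7-joint arm with a two-finger parallel gripper is mounted at the origin on the work surface; the furniture and walls round the work are solid. World frame = base frame: x ahead of the robot, y to its left, z up, the work surface at z = 0. Lengths are in m, angles in rad, forces in N, time in s.
With the tool pointing down it reaches from about 0.425 to 0.875 m from the base axis. Payload 4.7 kg.
Tool frame: the origin (TCP) lies midway between the tips of the shut fingers; the grasp point (between the pads) lies 19 mm behind it; z points along the fingers, y is the line along which they close (so a half turn about z gives the same grasp; the last joint's range is limited). The gripper opens to 87 mm and grips with 3 to 60 N. Pads are 19 mm wide; open, the fingers measure 117 mm over their backs; the gripper's body (75 mm by 190 mm) begins 51 mm behind the grasp point.
Start: joints at [1.17, 0.321, -0.07, 1.45, 0.023, 1.371, -0.057], TCP at [0.262, -0.595, 0.223] pointing down, gripper open.
Joint ranges: [-2.86, 2.86], [-0.3, 2.09], [-1.38, 1.24], [0.06, 2.45], [-1.56, 4.7], [0.09, 2.05], [-2.69, 2.69]. Speed limits (rad/s): [2.57, 2.57, 3.14, 3.14, 3.14, 3.14, 3.14].

## Interface

Orientations are given as a rotation vector (axis times angle).
In Python, from bench import ctrl, get_image, calibration gives the robot as it stands.
- The arm moves only by the tool apply_moves, never from a script. Its arguments are lists of equal length, an entry for each row: "dp": the shift along the tool's x, y, z in m, a list of three; "twist": the turn, a rotation vector about the tool's x, y, z in rad, a list of three; "fingers": the closure, from 0 (fully open) to 1 (shut). In form: {"dp": [[dx, dy, dz], ...], "twist": [[ax, ay, az], ...], "fingers": [fingers, ...]}. A call has 1 to 10 rows; each row shifts and turns the commanded pose from where the row before left it, along the tool's axes as they then stand; what a row does not reach is not made up. A row lasts 1/10 s, in which the tool goes at most 50 mm and 8.59 degrees, less where a joint would pass 70% of its speed; a pose out of reach is approached as far as the arm can. A call is refused whole if a number of a shift passes 0.05 or a number of a turn 0.15, either way. A call with a gripper value outside its range is refused whole. The fingers move at their own pace and stop on an object; "newtons" is the grip in N (left out, the last holds). Time passes only in rows, so rows that do not move let the fingers close. It gives the time, the measured TCP pose, the force, the opening and the grip force at its end, in the units of the state.
- ctrl.get_state(): the state, without advancing time (a new reading comes with each control period).
- get_image(name): name is "scene" or "side" or "wrist"; returns the picture (384x512x3 uint8, red, green, blue); there is no depth.
- calibration(name): a dict with "fx", "fy", "cx", "cy" (pixels), "eye" and "attitude" of the camera in the world; the wrist camera has in their place "hand_eye" (4x4, takes a point from camera to tool coordinates, whose origin is the TCP and whose axes are the flange's). Camera axes: x right, y up, looking along -z (the intrinsics and any distortion apply to the point x, -y, -z); pixel columns grow to the right and rows downward; lengths in m; the calibration is good to about 2 mm. A picture is of the moment at which its call begins: read the wrist's pose just before it. calibration takes no time and is no camera call.
- ctrl.close_job(): hands the job in; it is judged then, once.
The state is a dict: "time": time; "joint_positions": joint angles; "qd": joint speeds; "joint_torque": joint torques, N m; "position": TCP position; "tool_rot": TCP orientation; "ft_force": force on the tool from outside, world axes, zero at the start; "torque": the same for the moment, N m; "grip_width": opening from 0.0 (shut) to 1.0 (fully open); "grip_force": force on a finger pad.
Only numpy, scipy, OpenCV 4.12 (cv2) and the standard library are available. Lean on these libraries where they do the work, as an engineer would, in place of code of your own. Each camera call takes 0.05 s, during which the arm holds its last target. There are 200 camera calls.

## Working session

There is one attempt and no reset: what is moved stays moved. The work goes in short steps, Python scripts to look and compute and a tool call to move; the robot and the scene stay as the last step left them, time stands still between calls to the robot, and variables do not carry over. Pictures are saved under pics/ and viewed, at most 10 in all, crops included, and the job is handed in when it is done.

Besides the shell and the picture viewer there is one more tool, called after ">>>" as name(argument=value, ...) on one line, values as JSON. apply_moves: Moves the arm, as the interface text tells. Its arguments: {"type":"object","properties":{"dp":{"type":"array"},"twist":{"type":"array"},"fingers":{"type":"array"},"newtons":{"type":"number"}},"required":["dp","twist","fingers"]}

```bash
mkdir -p pics; ls; python3 - <<'E'
from bench import ctrl,get_image,calibration
import cv2,numpy as np
s=ctrl.get_state();print({k:np.round(v,3).tolist() for k,v in s.items()})
for n in("scene","side","wrist"):
    print(n,calibration(n)); im=get_image(n); cv2.imwrite(f"pics/{n}0.png",im[:,:,::-1])
a=[cv2.imread(f"pics/{n}0.png") for n in("scene","side")]
for n,i in zip(("scene","side"),a): cv2.imwrite(f"pics/{n}0b.png",cv2.resize(i,(800,600),interpolation=cv2.INTER_CUBIC))
E
```

```text
pics
{'time': 0.0, 'joint_positions': [1.17, 0.322, -0.07, 1.452, 0.023, 1.371, -0.057], 'qd': [0.0, -0.001, 0.0, -0.0, -0.001, -0.001, 0.001], 'joint_torque': [-0.001, -49.129, -0.404, -31.252, -0.064, 0.044, 0.0], 'position': [0.262, -0.594, 0.221], 'tool_rot': [-3.072, -0.647, 0.001], 'ft_force': [-0.059, 0.566, -0.047], 'torque': [-0.015, -0.014, -0.046], 'grip_force': 0.0, 'grip_width': 0.996}
scene {'fx': 386.7201499155493, 'fy': 386.7201499155493, 'cx': 260.11772900321523, 'cy': 188.14465453956998, 'eye': array([0.16811468, 0.52730517, 0.70106075]), 'attitude': array([ 0.38553713, -1.02532666, -2.2654661 ])}
side {'fx': 379.50388909378495, 'fy': 379.50388909378495, 'cx': 250.0641081670446, 'cy': 195.29313371509713, 'eye': array([ 0.37751846, -0.67826296,  0.54164744]), 'attitude': array([ 1.00229166, -0.1660892 , -0.32134839])}
wrist {'fx': 267.67156112587986, 'fy': 267.67156112587986, 'cx': 251.3572087311922, 'cy': 191.3503179819284, 'hand_eye': array([[-2.55957677e-04,  9.54216331e-01,  2.99117248e-01,
         8.34358523e-02],
       [ 9.99999269e-01, -1.09310992e-04,  1.20442344e-03,
         4.01677545e-04],
       [ 1.18197732e-03,  2.99117337e-01, -9.54215605e-01,
        -1.61629454e-01],
       [ 0.00000000e+00,  0.00000000e+00,  0.00000000e+00,
         1.00000000e+00]])}
```

View pics/scene0b.png

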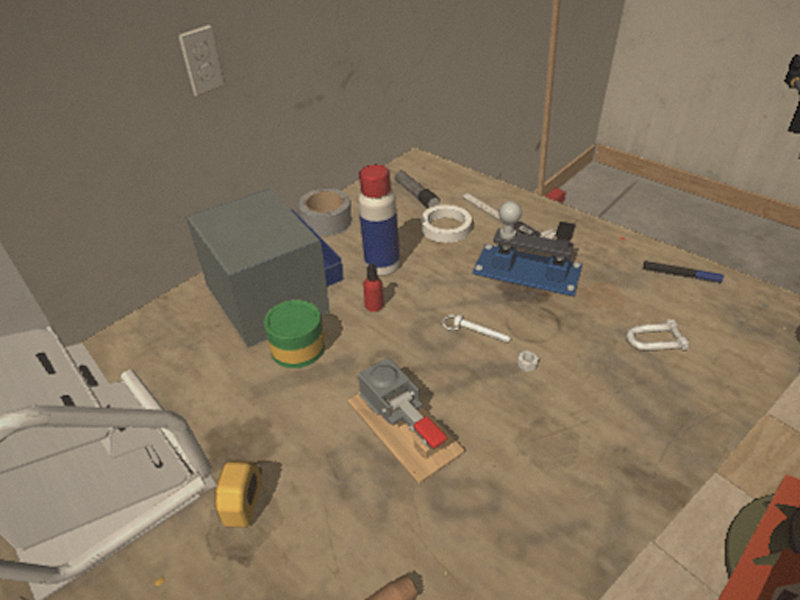

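View pics/side0b.png

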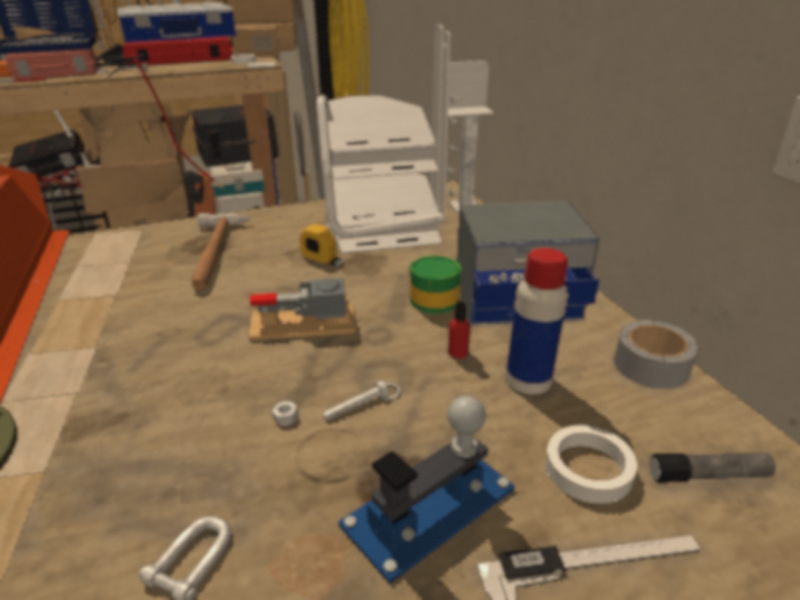

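The scene view shows the ball at about (510,213), the coupler dome at (383,377), the red grip at (430,432) and the parking block's near corner at (420,479), all in 800 px scale. The side view shows the ball at (467,416), the black rest at (395,470) and the plate corners at (342,523), (392,578) and (513,488).

```bash
cat > h.py <<'E'
import numpy as np,cv2
from scipy.spatial.transform import Rotation as R
from bench import ctrl,get_image,calibration
def cam(n,s=None):
    c=calibration(n)
    if n=="wrist":
        s=s or ctrl.get_state(); T=np.array(c["hand_eye"]); Rt=R.from_rotvec(s["tool_rot"]).as_matrix()
        return c,Rt@T[:3,3]+s["position"],Rt@T[:3,:3]
    return c,np.array(c["eye"]),R.from_rotvec(c["attitude"]).as_matrix()
def ray(C,p):
    c,e,M=C; d=M@np.array([(p[0]-c["cx"])/c["fx"],-(p[1]-c["cy"])/c["fy"],-1]); return e,d/np.linalg.norm(d)
def onz(C,p,z):
    e,d=ray(C,p); return e+d*(z-e[2])/d[2]
def proj(C,P):
    c,e,M=C; q=M.T@(np.asarray(P)-e); return np.array([c["cx"]-c["fx"]*q[0]/q[2],c["cy"]+c["fy"]*q[1]/q[2]])
def tri(rs):
    A=sum(np.eye(3)-np.outer(d,d) for e,d in rs); b=sum((np.eye(3)-np.outer(d,d))@e for e,d in rs); return np.linalg.solve(A,b)
E
python3 - <<'E'
from h import *
k=.64; S=cam("scene");D=cam("side")
np.set_printoptions(precision=4,suppress=True)
def red(n):
    im=cv2.imread(f"pics/{n}0.png").astype(int); return (im[:,:,2]>120)&(im[:,:,1]<70)&(im[:,:,0]<80)
def blob(n,box):
    m=red(n);x0,y0,x1,y1=box; ys,xs=np.nonzero(m[y0:y1,x0:x1]); return np.array([xs.mean()+x0,ys.mean()+y0]),len(xs)
gs=blob("scene",(250,255,300,295));gd=blob("side",(150,180,185,200));print(gs,gd)
print("grip",tri([ray(S,gs[0]),ray(D,gd[0])]))
print("ball",tri([ray(S,np.array([510,213])*k),ray(D,np.array([467,416])*k)]))
print("plate scene",[onz(S,np.array(p)*k,.008)[:2] for p in((475,268),(581,270),(577,293))])
print("plate side",[onz(D,np.array(p)*k,.008)[:2] for p in((342,523),(392,578),(513,488))])
print("dome",onz(S,np.array((383,375))*k,.074), onz(D,np.array((326,285))*k,.074))
print("block z0",[onz(S,np.array(p)*k,0)[:2] for p in((420,479),(464,452),(349,404))],[onz(D,np.array(p)*k,0)[:2] for p in((250,340),(357,334))])
E
```

```text
(array([275.0826, 276.2752]), 218) (array([167.6566, 191.1212]), 99)
grip [0.4533 0.1492 0.0521]
ball [ 0.6047 -0.2677  0.1126]
plate scene [array([ 0.632 , -0.2139]), array([ 0.479 , -0.3302]), array([ 0.4543, -0.268 ])]
plate side [array([ 0.464 , -0.2696]), array([ 0.4924, -0.3482]), array([ 0.6588, -0.2915])]
dome [0.551  0.1288 0.074 ] [0.5516 0.1177 0.074 ]
block z0 [array([0.4399, 0.1857]), array([0.4197, 0.1156]), array([0.5977, 0.1553])] [array([0.4229, 0.118 ]), array([0.5861, 0.0741])]
```

>>> apply_moves(dp=[[0, 0, 0], [0, 0, 0], [0, 0, 0], [0, 0, 0], [0, 0, 0], [0.002, -0.03, -0.001], [0.002, -0.04, -0.001], [0.002, -0.04, -0.001], [0.002, -0.04, -0.001], [0.002, -0.04, -0.001]], twist=[[0, 0, 0.132], [0, 0, 0.132], [0, 0, 0.132], [0, 0, 0.132], [0, 0, 0.132], [0, 0, 0], [0, 0, 0], [0, 0, 0], [0, 0, 0], [0, 0, 0]], fingers=[0, 0, 0, 0, 0, 0, 0, 0, 0, 0])

```text
time: 1.15
position: [0.318, -0.4113, 0.2273]
tool_rot: [-3.118, 0.384, 0.0]
ft_force: [0.9, 0.9, 0.1]
grip_width: 1.0
grip_force: 0.0
```

>>> apply_moves(dp=[[0.002, -0.045, -0.001], [0.002, -0.045, -0.001], [0.002, -0.045, -0.001], [0.002, -0.045, -0.001], [0.002, -0.045, -0.001], [0.002, -0.045, -0.001], [0.002, -0.045, -0.001], [0.002, -0.045, -0.001], [0.002, -0.045, -0.001], [0.002, -0.045, -0.001]], twist=[[0, 0, 0], [0, 0, 0], [0, 0, 0], [0, 0, 0], [0, 0, 0], [0, 0, 0], [0, 0, 0], [0, 0, 0], [0, 0, 0], [0, 0, 0]], fingers=[0, 0, 0, 0, 0, 0, 0, 0, 0, 0])

```text
time: 2.15
position: [0.4464, 0.0205, 0.2376]
tool_rot: [3.117, -0.384, 0.001]
ft_force: [1.6, -0.7, -0.5]
grip_width: 1.002
grip_force: 0.0
```

>>> apply_moves(dp=[[0.001, -0.04, 0], [0.001, -0.04, 0], [0, -0.02, 0], [0, 0, 0]], twist=[[0, 0, 0], [0, 0, 0], [0, 0, 0], [0, 0, 0]], fingers=[0, 0, 0, 0])

```text
time: 2.55
position: [0.4723, 0.119, 0.2375]
tool_rot: [-3.118, 0.374, 0.001]
ft_force: [0.4, 0.3, -0.1]
grip_width: 1.003
grip_force: 0.0
```

```bash
python3 - <<'E'
from h import *
s=ctrl.get_state(); im=get_image("wrist"); C=cam("wrist",s); np.set_printoptions(precision=4,suppress=True)
print(s["time"],s["position"],s["tool_rot"])
cv2.imwrite("pics/w1.png",cv2.resize(im[:,:,::-1],(800,600),interpolation=cv2.INTER_CUBIC))
i=im.astype(int); m=((i[:,:,0]>100)&(i[:,:,1]<60)&(i[:,:,2]<70)).astype(np.uint8)
n,l,st,ce=cv2.connectedComponentsWithStats(m)
for j in range(1,n):
    if st[j,4]>150:
        r=cv2.minAreaRect(np.argwhere(l==j)[:,::-1].astype(np.float32)); b=cv2.boxPoints(r)
        print(st[j],ce[j],onz(C,ce[j],.058),[onz(C,p,.058)[:2] for p in b])
E
```

```text
2.55 [0.4723 0.119  0.2375] [-3.1175  0.3741  0.0007]
[223 175  19  31 523] [232.0115 190.1377] [0.4571 0.1501 0.058 ] [array([0.48  , 0.1562]), array([0.4744, 0.1333]), array([0.4338, 0.1437]), array([0.4396, 0.1675])]
```

View pics/w1.png

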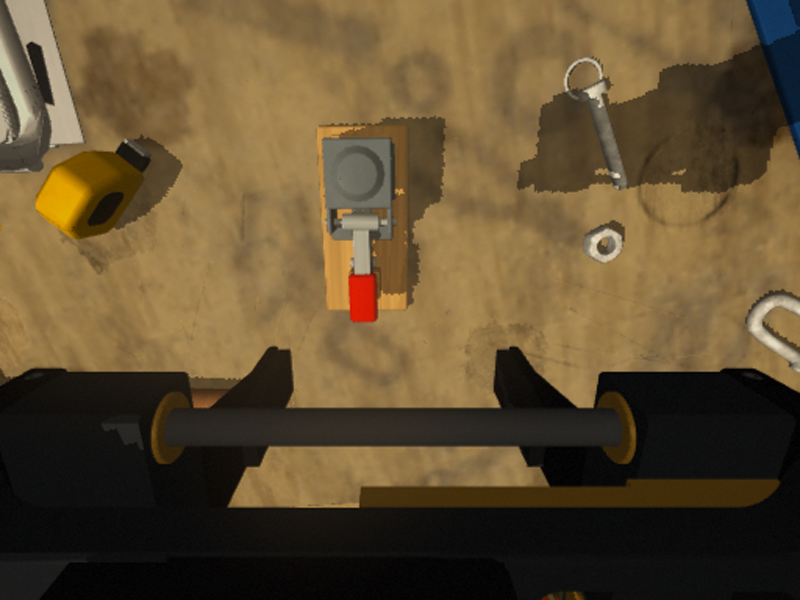

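The wrist view shows the red grip at (363,298), the dome at (360,172) and the hinge at (360,222), with the coupler nearly parallel to tool x.

```bash
cat >> h.py <<'E'
def rel(p,s=None):
    s=s or ctrl.get_state(); return R.from_rotvec(s["tool_rot"]).as_matrix().T@(np.asarray(p)-s["position"])
E
python3 - <<'E'
from h import *
np.set_printoptions(precision=4,suppress=True)
s=ctrl.get_state();C=cam("wrist",s)
d=onz(C,np.array((359.5,172))*.64,.074); g=onz(C,(232,190.1),.058); v=d-g; print(d,np.hypot(*v[:2]),np.degrees(np.arctan2(v[1],v[0])))
h=.036; # head top rear/front corners at z=.068
print([onz(C,np.array(p)*.64,.068)[:2] for p in((323,139),(391,139),(325,208),(391,208))])
print("rel to grip, tcp z .041:",rel([g[0],g[1],.041],s))
E
```

```text
[0.5562 0.1217 0.074 ] 0.10225803279911772 -14.497000377492478
[array([0.5853, 0.1422]), array([0.5732, 0.0934]), array([0.5369, 0.1552]), array([0.5246, 0.1054])]
rel to grip, tcp z .041: [-0.0219 -0.0263  0.1963]
```

>>> apply_moves(dp=[[-0.011, -0.013, 0.02], [-0.011, -0.013, 0.03], [0, 0, 0.04], [0, 0, 0.04], [0, 0, 0.03], [0, 0, 0.02], [0, 0, 0.016], [0, 0, 0]], twist=[[0, 0, 0.015], [0, 0, 0], [0, 0, 0], [0, 0, 0], [0, 0, 0], [0, 0, 0], [0, 0, 0], [0, 0, 0]], fingers=[0, 0, 0, 0, 0, 0.3, 0.4, 0.5], newtons=12)

```text
time: 3.4
position: [0.4558, 0.1433, 0.0392]
tool_rot: [3.112, -0.411, -0.008]
ft_force: [-0.6, 0.3, -0.0]
grip_width: 0.809
grip_force: 0.0
```

>>> apply_moves(dp=[[0, 0, 0], [0, 0, 0], [0, 0, 0], [0, 0, 0], [0, 0, 0]], twist=[[0, 0, 0], [0, 0, 0], [0, 0, 0], [0, 0, 0], [0, 0, 0]], fingers=[0.85, 0.85, 0.85, 0.85, 0.85])

```text
time: 3.9
position: [0.4582, 0.146, 0.042]
tool_rot: [-3.115, 0.408, -0.002]
ft_force: [0.6, 1.5, 1.1]
grip_width: 0.356
grip_force: 0.9
```

>>> apply_moves(dp=[[0, -0.003, 0], [0, 0, 0], [0, 0, 0], [0, 0, 0]], twist=[[0, 0, 0], [0, 0, 0], [0, 0, 0], [0, 0, 0]], fingers=[1, 1, 1, 1])

```text
time: 4.3
position: [0.459, 0.1493, 0.0419]
tool_rot: [-3.114, 0.407, -0.001]
ft_force: [-0.1, 2.3, 3.9]
grip_width: 0.278
grip_force: 11.8
```

>>> apply_moves(dp=[[-0.0006, 0, -0.0051], [-0.0006, 0, -0.0051], [-0.0006, 0, -0.0051], [-0.0006, 0, -0.0051], [0, 0, 0]], twist=[[0, -0.075, 0], [0, -0.075, 0], [0, -0.075, 0], [0, -0.075, 0], [0, 0, 0]], fingers=[1, 1, 1, 1, 1])

```text
time: 4.8
position: [0.4592, 0.148, 0.0608]
tool_rot: [-3.04, 0.401, 0.464]
ft_force: [1.9, 0.2, -0.1]
grip_width: 0.275
grip_force: 11.9
```

>>> apply_moves(dp=[[-0.0006, 0, -0.0051], [-0.0006, 0, -0.0051], [-0.0006, 0, -0.0051], [-0.0006, 0, -0.0051], [-0.0006, 0, -0.0051], [-0.0006, 0, -0.0051], [-0.0006, 0, -0.0051], [-0.0006, 0, -0.0051], [0, 0, 0], [0, 0, 0]], twist=[[0, -0.075, 0], [0, -0.075, 0], [0, -0.075, 0], [0, -0.075, 0], [0, -0.075, 0], [0, -0.075, 0], [0, -0.075, 0], [0, -0.075, 0], [0, 0, 0], [0, 0, 0]], fingers=[1, 1, 1, 1, 1, 1, 1, 1, 1, 1])

```text
time: 5.8
position: [0.4755, 0.144, 0.0967]
tool_rot: [-2.712, 0.356, 1.304]
ft_force: [2.3, 0.9, -5.4]
grip_width: 0.274
grip_force: 12.0
```

```bash
python3 - <<'E'
from h import *
a=get_image("scene")[200:340,180:340];b=get_image("side")[120:260,120:280]
cv2.imwrite("pics/r1.png",cv2.resize(np.hstack([a,b])[:,:,::-1],(800,350),interpolation=cv2.INTER_CUBIC))
E
```

```text
(no output)
```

View pics/r1.png

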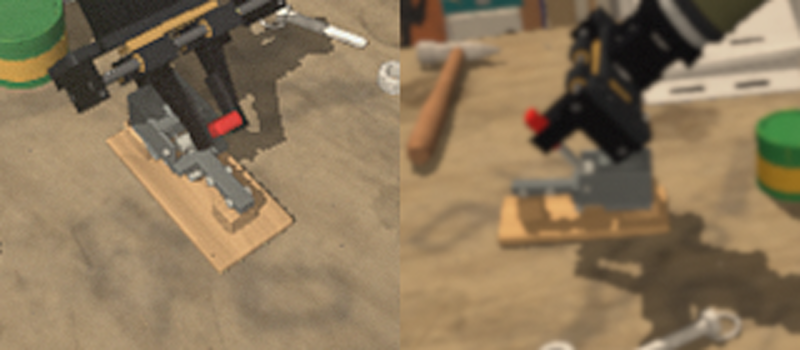

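The scene and side crops show the handle raised in the fingers and the coupler still flat on its block. I'll release it, back out along the tool axis and return upright.

>>> apply_moves(dp=[[0, 0, 0], [0, 0, 0], [0, 0, 0], [0, 0, -0.02], [0, 0, -0.04], [0, 0, -0.04], [-0.01, 0, -0.01], [-0.01, 0, -0.01], [-0.01, 0, 0], [-0.01, 0, 0]], twist=[[0, 0, 0], [0, 0, 0], [0, 0, 0], [0, 0, 0], [0, 0, 0], [0, 0, 0], [0, 0.1, 0], [0, 0.15, 0], [0, 0.15, 0], [0, 0.15, 0]], fingers=[0.5, 0.4, 0.3, 0.3, 0.2, 0, 0, 0, 0, 0])

```text
time: 6.9
position: [0.5375, 0.1285, 0.2013]
tool_rot: [-3.026, 0.396, 0.522]
ft_force: [-0.6, 0.6, 1.1]
grip_width: 0.99
grip_force: 0.0
```

>>> apply_moves(dp=[[-0.01, 0, 0], [-0.01, 0, 0], [0, 0, -0.01], [0, 0, 0], [0, 0, 0]], twist=[[0, 0.15, 0], [0, 0.15, 0], [0, 0.05, 0], [0, 0, 0], [0, 0, 0]], fingers=[0, 0, 0, 0, 0])

```text
time: 7.4
position: [0.5189, 0.1325, 0.2159]
tool_rot: [3.115, -0.408, 0.001]
ft_force: [0.3, 0.4, -0.1]
grip_width: 0.999
grip_force: 0.0
```

```bash
python3 - <<'E'
from h import *
s=ctrl.get_state(); im=get_image("wrist"); np.set_printoptions(precision=4,suppress=True)
print(s["time"],s["position"],s["tool_rot"], R.from_rotvec(s["tool_rot"]).as_matrix())
cv2.imwrite("pics/w2.png",cv2.resize(im[:,:,::-1],(800,600),interpolation=cv2.INTER_CUBIC))
E
```

```text
7.4 [0.5189 0.1325 0.2159] [ 3.1146 -0.4084  0.0013] [[ 0.9662 -0.2578  0.0007]
 [-0.2578 -0.9662 -0.0005]
 [ 0.0008  0.0003 -1.    ]]
```

View pics/w2.png

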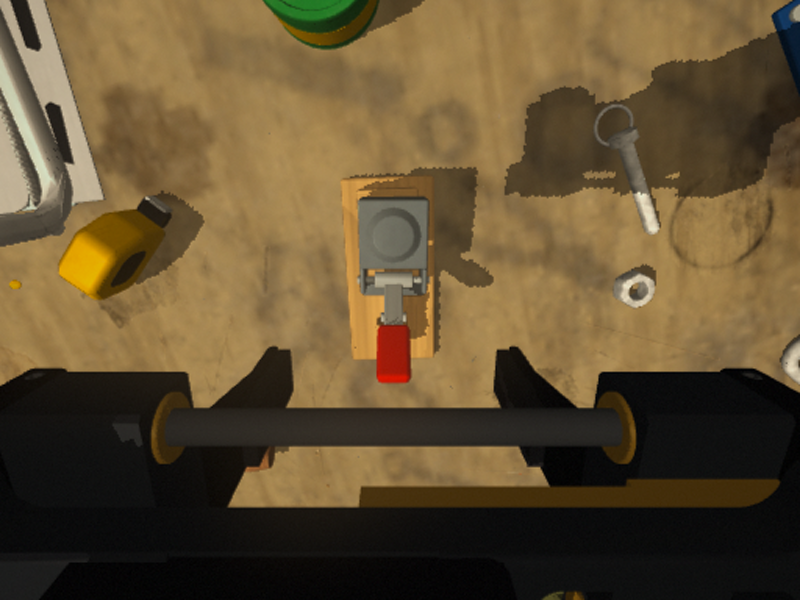

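The wrist view shows the handle standing up (grip at (393,352)), the dome at (396,235), and the head edges at columns 359 and 428.

```bash
python3 - <<'E'
from h import *
np.set_printoptions(precision=4,suppress=True)
s=ctrl.get_state();C=cam("wrist",s)
for p,z in(((396,235),.074),((359,198),.068),((428,198),.068),((360,269),.068),((427,270),.068),((391,283),.058)):
    q=onz(C,np.array(p)*.64,z); print(q,rel(q,s))
E
```

```text
[0.5543 0.1209 0.074 ] [0.0369 0.0018 0.1412]
[0.586 0.14  0.068] [ 0.0626 -0.0248  0.1472]
[0.5732 0.092  0.068 ] [0.0626 0.0248 0.1471]
[0.5356 0.154  0.068 ] [ 0.0102 -0.0253  0.1472]
[0.5217 0.1052 0.068 ] [0.0095 0.0254 0.1472]
[0.5163 0.135  0.058 ] [-0.0035 -0.0019  0.1572]
```

>>> apply_moves(dp=[[0.01, 0, 0.02], [0.01, 0, 0.03], [0.01, 0, 0.03], [0, 0, 0.03], [0, 0, 0.03], [0, 0, 0.02], [0, 0, 0.015], [0, 0, 0.005], [0, 0, 0], [0, 0, 0]], twist=[[0, 0, 0], [0, 0, 0], [0, 0, 0], [0, 0, 0], [0, 0, 0], [0, 0, 0], [0, 0, 0], [0, 0, 0], [0, 0, 0], [0, 0, 0]], fingers=[0, 0, 0, 0, 0, 0, 0, 0, 0.3, 0.4], newtons=45)

```text
time: 8.45
position: [0.5485, 0.1253, 0.0359]
tool_rot: [-3.114, 0.408, -0.002]
ft_force: [0.7, 0.4, -0.8]
grip_width: 0.894
grip_force: 0.0
```

>>> apply_moves(dp=[[0, 0, 0], [0, 0, 0], [0, 0, 0], [0, 0, 0], [0, 0, 0], [0, 0, 0]], twist=[[0, 0, 0], [0, 0, 0], [0, 0, 0], [0, 0, 0], [0, 0, 0], [0, 0, 0]], fingers=[0.5, 0.6, 0.8, 1, 1, 1])

```text
time: 9.05
position: [0.5478, 0.1249, 0.0357]
tool_rot: [3.115, -0.407, 0.001]
ft_force: [-0.9, -1.2, 5.1]
grip_width: 0.598
grip_force: 45.0
```

>>> apply_moves(dp=[[0, 0, -0.005], [0, 0, -0.01], [0, 0, -0.015], [0, 0, -0.02], [0, 0, -0.02], [0, 0, -0.03], [0, 0, -0.04], [0, 0, -0.04], [0, 0, 0], [0, 0, 0]], twist=[[0, 0, 0], [0, 0, 0], [0, 0, 0], [0, 0, 0], [0, 0, 0], [0, 0, 0], [0, 0, 0], [0, 0, 0], [0, 0, 0], [0, 0, 0]], fingers=[1, 1, 1, 1, 1, 1, 1, 1, 1, 1])

```text
time: 10.05
position: [0.5475, 0.1253, 0.2156]
tool_rot: [3.115, -0.407, 0.002]
ft_force: [-0.1, -0.3, -9.0]
grip_width: 0.591
grip_force: 45.0
```

```bash
python3 - <<'E'
from h import *
np.set_printoptions(precision=4,suppress=True)
print(onz(cam("side"),np.array((532,385))*.64,0),onz(cam("scene"),np.array((380,265))*.64,0))
s=ctrl.get_state();print(s["position"],s["ft_force"],s["torque"],s["grip_width"])
a=get_image("scene")[120:340,180:400];b=get_image("side")[60:280,120:340]
cv2.imwrite("pics/r2.png",cv2.resize(np.hstack([a,b])[:,:,::-1],(800,400),interpolation=cv2.INTER_CUBIC))
E
```

```text
[ 0.7803 -0.1336  0.    ] [ 0.7804 -0.1182  0.    ]
[0.5475 0.1253 0.2156] [-0.0954 -0.2995 -8.9656] [-0.0123  0.0364 -0.0018] 0.5905479143412088
```

View pics/r2.png

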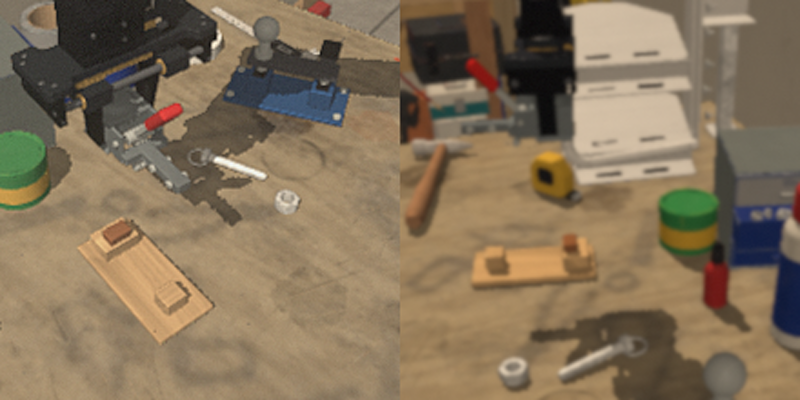

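The scene crop shows the coupler held level and clear of the plug, with the handle up. Next, carry it behind the ball and look down.

>>> apply_moves(dp=[[0, 0, -0.01], [0, 0, -0.01], [0, 0, -0.01], [0, 0, -0.01], [-0.006, 0.015, -0.005], [-0.012, 0.03, 0], [-0.014, 0.036, 0], [-0.014, 0.036, 0], [-0.014, 0.036, 0], [-0.014, 0.036, 0]], twist=[[0, 0, -0.148], [0, 0, -0.148], [0, 0, -0.148], [0, 0, -0.148], [0, 0, 0], [0, 0, 0], [0, 0, 0], [0, 0, 0], [0, 0, 0], [0, 0, 0]], fingers=[1, 1, 1, 1, 1, 1, 1, 1, 1, 1])

```text
time: 11.15
position: [0.5375, -0.0791, 0.2575]
tool_rot: [-3.097, -0.519, 0.006]
ft_force: [0.0, -0.7, -7.2]
grip_width: 0.592
grip_force: 45.0
```

>>> apply_moves(dp=[[-0.014, 0.036, 0], [-0.014, 0.036, 0], [-0.014, 0.036, 0], [-0.014, 0.036, 0], [-0.014, 0.03, 0], [-0.012, 0.02, 0], [-0.006, 0.01, 0], [0, 0, 0], [0, 0, 0], [0, 0, 0]], twist=[[0, 0, 0], [0, 0, 0], [0, 0, 0], [0, 0, 0], [0, 0, 0], [0, 0, 0], [0, 0, 0], [0, 0, 0], [0, 0, 0], [0, 0, 0]], fingers=[1, 1, 1, 1, 1, 1, 1, 1, 1, 1])

```text
time: 12.15
position: [0.5233, -0.2965, 0.2599]
tool_rot: [-3.096, -0.524, -0.0]
ft_force: [0.7, 0.4, -8.1]
grip_width: 0.597
grip_force: 45.0
```

```bash
python3 - <<'E'
from h import *
np.set_printoptions(precision=4,suppress=True)
s=ctrl.get_state(); im=get_image("wrist"); print(s["position"],s["tool_rot"],s["ft_force"],s["torque"])
cv2.imwrite("pics/w3.png",cv2.resize(im[:,:,::-1],(800,600),interpolation=cv2.INTER_CUBIC)); cv2.imwrite("pics/w3raw.png",im[:,:,::-1])
# ball circles in the first fixed pictures
for n,(x,y) in dict(scene=(326,136),side=(299,266)).items():
    g=cv2.imread(f"pics/{n}0.png",0)[y-25:y+25,x-25:x+25]; g=cv2.resize(g,None,fx=4,fy=4,interpolation=cv2.INTER_CUBIC)
    c=cv2.HoughCircles(cv2.GaussianBlur(g,(0,0),2),cv2.HOUGH_GRADIENT_ALT,1.5,40,param1=80,param2=.5,minRadius=22,maxRadius=64)
    print(n,None if c is None else [(q[:2]/4+[x-25,y-25],q[2]/4) for q in c[0]])
E
```

```text
[ 0.5233 -0.2965  0.2599] [-3.0961 -0.5241 -0.0005] [ 0.651   0.3576 -8.1061] [ 0.0617 -0.0859  0.0021]
scene None
side None
```

View pics/w3.png

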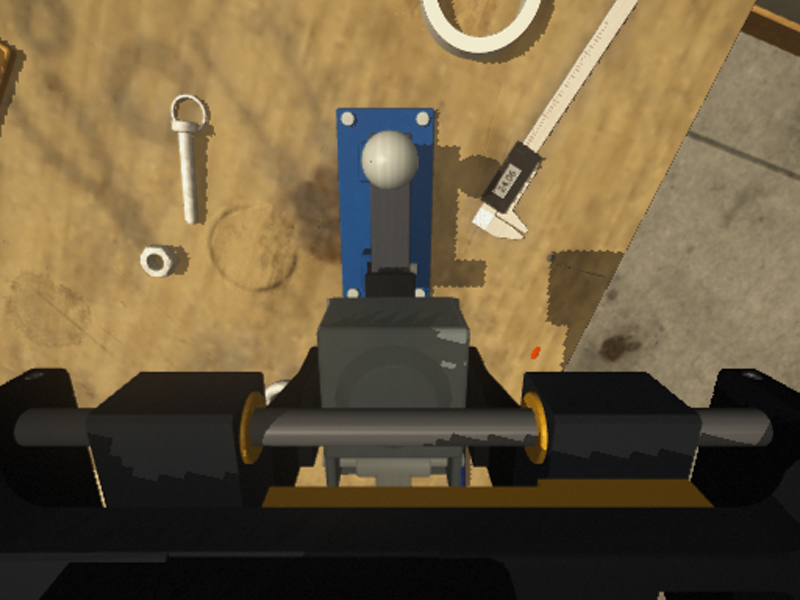

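The wrist view shows the ball at about (390,160), radius about 28 px, the plate edges upright so the yaw is aligned, and the held head centred at column 393.

```bash
python3 - <<'E'
from h import *
np.set_printoptions(precision=4,suppress=True)
s=dict(position=[.5233,-.2965,.2599],tool_rot=[-3.0961,-.5241,-.0005]); W=cam("wrist",s)
def fit(f,box,sat=45,lo=75):
    im=cv2.imread(f);x0,y0,x1,y1=box;c=im[y0:y1,x0:x1];h=cv2.cvtColor(c,cv2.COLOR_BGR2HSV)
    m=((h[:,:,1]<sat)&(h[:,:,2]>lo)).astype(np.uint8); n,l,st,_=cv2.connectedComponentsWithStats(m); j=1+st[1:,4].argmax()
    k=max(cv2.findContours((l==j).astype(np.uint8),0,1)[0],key=len); (cx,cy),r=cv2.minEnclosingCircle(k); return np.array([cx+x0,cy+y0]),r,st[j]
w=fit("pics/w3raw.png",(222,75,278,130)); print(w)
sc=fit("pics/scene0.png",(310,120,345,147)); sd=fit("pics/side0.png",(280,248,318,283)); print(sc,sd)
S,D=cam("scene"),cam("side")
rs=[ray(S,np.array((510,213))*.64),ray(D,np.array((467,416))*.64),ray(W,np.array((390,160))*.64)]
for sel in((0,1,2),(0,2),(1,2)):
    P=tri([rs[i] for i in sel]); print(sel,P,rel(P,s))
P=tri(rs); print([proj(c,P)/.64 for c in(S,D,W)])
for p in((337,109),(434,109),(343,297),(430,297)): print(rel(onz(W,np.array(p)*.64,.008),s))
E
```

```text
(array([244.5   , 107.2955]), 22.96392250061035, array([  9,  10,  26,  45, 546], dtype=int32))
(array([324.9146, 137.6707]), 9.20341968536377, array([  9,   9,  14,  18, 185], dtype=int32)) (array([298., 270.]), 13.000100135803223, array([  9,  10,  19,  25, 177], dtype=int32))
(0, 1, 2) [ 0.6054 -0.2665  0.1124] [ 0.0873 -0.0011  0.1476]
(0, 2) [ 0.6047 -0.2662  0.1124] [ 0.0868 -0.0017  0.1475]
(1, 2) [ 0.6068 -0.2654  0.1114] [ 0.089  -0.0017  0.1486]
[array([508.662 , 212.6587]), array([465.9063, 416.2465]), array([391.2265, 162.162 ])]
[ 0.1344 -0.0507  0.252 ]
[0.1344 0.0373 0.2519]
[-0.0441 -0.0517  0.2519]
[-0.044   0.0383  0.2518]
```

>>> apply_moves(dp=[[0.015, 0, 0], [0.03, -0.002, 0], [0.025, 0, 0], [0.011, 0, 0.01], [0, 0, 0.03], [0, 0, 0.03], [0, 0, 0.025], [0, 0, 0.01], [0, 0, 0], [0, 0, 0]], twist=[[0, 0, 0], [0, 0, 0], [0, 0, 0], [0, 0, 0], [0, 0, 0], [0, 0, 0], [0, 0, 0], [0, 0, 0], [0, 0, 0], [0, 0, 0]], fingers=[1, 1, 1, 1, 1, 1, 1, 1, 1, 1])

```text
time: 13.2
position: [0.5993, -0.271, 0.1564]
tool_rot: [3.097, 0.519, 0.003]
ft_force: [0.1, -0.5, -6.9]
grip_width: 0.589
grip_force: 45.0
```

```bash
python3 - <<'E'
from h import *
np.set_printoptions(precision=4,suppress=True)
s=ctrl.get_state();print(s["position"],s["ft_force"],s["torque"],rel([.6052,-.2665,.1124],s))
a=get_image("scene")[70:230,230:430];b=get_image("side")[180:340,200:400]
cv2.imwrite("pics/r3.png",cv2.resize(np.hstack([a,b])[:,:,::-1],(800,320),interpolation=cv2.INTER_CUBIC))
E
```

```text
[ 0.5993 -0.271   0.1564] [ 0.0656 -0.5441 -6.9059] [ 0.0479 -0.1841 -0.0303] [ 0.007  -0.0024  0.0441]
```

View pics/r3.png

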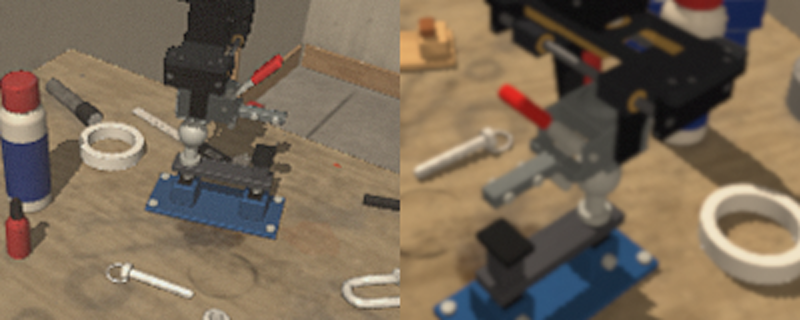

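The crops show the coupler level over the ball, handle up and tail over the black rest. I'll feel down in small steps.

>>> apply_moves(dp=[[0, -0.001, 0.005], [0, 0, 0.005], [0, 0, 0.004], [0, 0, 0.002], [0, 0, 0.001], [0, 0, 0.001], [0, 0, 0]], twist=[[0, 0, 0], [0, 0, 0], [0, 0, 0], [0, 0, 0], [0, 0, 0], [0, 0, 0], [0, 0, 0]], fingers=[1, 1, 1, 1, 1, 1, 1])

```text
time: 14.0
position: [0.598, -0.27, 0.1371]
tool_rot: [-3.098, -0.519, 0.0]
ft_force: [0.2, -0.0, -8.4]
grip_width: 0.597
grip_force: 45.0
```

>>> apply_moves(dp=[[0, 0, 0.001], [0, 0, 0.001], [0, 0, 0.001], [0, 0, 0.001], [0, 0, 0.001], [0, 0, 0]], twist=[[0, 0, 0], [0, 0, 0], [0, 0, 0], [0, 0, 0], [0, 0, 0], [0, 0, 0]], fingers=[1, 1, 1, 1, 1, 1])

```text
time: 14.6
position: [0.5979, -0.27, 0.1319]
tool_rot: [-3.098, -0.519, 0.001]
ft_force: [0.2, 0.2, -7.7]
grip_width: 0.596
grip_force: 45.0
```

>>> apply_moves(dp=[[0, 0, 0.0015], [0, 0, 0.0015], [0, 0, 0.0015], [0, 0, 0.0015], [0, 0, 0.0015], [0, 0, 0.0015], [0, 0, 0]], twist=[[0, 0, 0], [0, 0, 0], [0, 0, 0], [0, 0, 0], [0, 0, 0], [0, 0, 0], [0, 0, 0]], fingers=[1, 1, 1, 1, 1, 1, 1])

```text
time: 15.3
position: [0.5984, -0.2699, 0.1231]
tool_rot: [3.098, 0.519, 0.001]
ft_force: [1.5, 0.2, -8.4]
grip_width: 0.596
grip_force: 45.0
```

>>> apply_moves(dp=[[0, 0, 0.001], [0, 0, 0.001], [0, 0, 0.001], [0, 0, 0.001], [0, 0, 0]], twist=[[0, 0, 0], [0, 0, 0], [0, 0, 0], [0, 0, 0], [0, 0, 0]], fingers=[1, 1, 1, 1, 1])

```text
time: 15.8
position: [0.5986, -0.2696, 0.1193]
tool_rot: [-3.098, -0.519, -0.002]
ft_force: [3.2, 0.7, -6.8]
grip_width: 0.597
grip_force: 45.0
```

>>> apply_moves(dp=[[0, 0, 0.001], [0, 0, 0.001], [0, 0, 0.001], [0, 0, 0]], twist=[[0, 0, 0], [0, 0, 0], [0, 0, 0], [0, 0, 0]], fingers=[1, 1, 1, 1])

```text
time: 16.2
position: [0.5985, -0.2696, 0.1162]
tool_rot: [-3.098, -0.519, -0.002]
ft_force: [3.8, 2.7, -6.4]
grip_width: 0.592
grip_force: 45.0
```

The ball is nudging the tool toward +x, so I'll shift 1 mm that way.

>>> apply_moves(dp=[[0.001, 0, 0], [0.0005, -0.0005, 0.001], [0, 0, 0.001], [0, 0, 0]], twist=[[0, 0, 0], [0, 0, 0], [0, 0, 0], [0, 0, 0]], fingers=[1, 1, 1, 1])

```text
time: 16.6
position: [0.5987, -0.2695, 0.1135]
tool_rot: [3.099, 0.518, -0.002]
ft_force: [2.4, 1.4, -7.7]
grip_width: 0.594
grip_force: 45.0
```

>>> apply_moves(dp=[[0, 0, 0.001], [0, 0, 0.001], [0, 0, 0.001], [0, 0, 0]], twist=[[0, 0, 0], [0, 0, 0], [0, 0, 0], [0, 0, 0]], fingers=[1, 1, 1, 1])

```text
time: 17.0
position: [0.5988, -0.2694, 0.1107]
tool_rot: [3.098, 0.518, -0.002]
ft_force: [0.2, 0.6, -8.2]
grip_width: 0.595
grip_force: 45.0
```

>>> apply_moves(dp=[[0, 0, 0.001], [0, 0, 0.001], [0, 0, 0]], twist=[[0, 0, 0], [0, 0, 0], [0, 0, 0]], fingers=[1, 1, 1])

```text
time: 17.3
position: [0.5989, -0.2693, 0.1088]
tool_rot: [3.098, 0.518, -0.001]
ft_force: [-0.0, -0.3, -8.2]
grip_width: 0.598
grip_force: 45.0
```

>>> apply_moves(dp=[[0, 0, 0.001], [0, 0, 0]], twist=[[0, 0, 0], [0, 0, 0]], fingers=[1, 1])

```text
time: 17.5
position: [0.5989, -0.2693, 0.1079]
tool_rot: [3.098, 0.519, -0.001]
ft_force: [-0.3, -0.3, -7.1]
grip_width: 0.596
grip_force: 45.0
```

>>> apply_moves(dp=[[0, 0, 0.001], [0, 0, 0]], twist=[[0, 0, 0], [0, 0, 0]], fingers=[1, 1])

```text
time: 17.7
position: [0.5991, -0.2693, 0.1077]
tool_rot: [3.098, 0.518, -0.001]
ft_force: [-1.9, 0.4, -3.1]
grip_width: 0.595
grip_force: 45.0
```

>>> apply_moves(dp=[[0, 0, 0.0005], [0, 0, 0]], twist=[[0, 0, 0], [0, 0, 0]], fingers=[1, 1])

```text
time: 17.9
position: [0.5992, -0.2694, 0.1076]
tool_rot: [3.098, 0.518, -0.0]
ft_force: [-3.5, 1.4, 0.8]
grip_width: 0.593
grip_force: 45.0
```

>>> apply_moves(dp=[[0, 0, 0.0005], [0, 0, 0], [0, 0, 0]], twist=[[0, 0, 0], [0, 0, 0], [0, 0, 0]], fingers=[1, 1, 1])

```text
time: 18.2
position: [0.5992, -0.2694, 0.1075]
tool_rot: [3.098, 0.518, -0.0]
ft_force: [-4.9, 1.8, 4.1]
grip_width: 0.593
grip_force: 45.0
```

```bash
python3 - <<'E'
from h import *
s=ctrl.get_state();print(s["time"],s["position"],s["ft_force"],s["torque"])
E
```

```text
18.2 [ 0.59920775 -0.26942471  0.10749134] [-4.93371631  1.78649275  4.14837793] [ 0.28097575  1.17299247 -0.01589839]
```

The extra moment (about 1.3 N·m for 12 N, a lever of about 0.1 m) says the tail is on the rest but the ball isn't bearing yet. I'll tip the nose down about the tail contact.

>>> apply_moves(dp=[[0, 0, -0.0005], [0, 0, 0.0004], [0, 0, 0.0004], [0, 0, 0]], twist=[[0, 0, 0], [0, -0.004, 0], [0, -0.004, 0], [0, 0, 0]], fingers=[1, 1, 1, 1])

```text
time: 18.6
position: [0.5993, -0.2694, 0.1074]
tool_rot: [3.096, 0.518, -0.013]
ft_force: [-6.4, 1.5, 8.1]
grip_width: 0.594
grip_force: 45.0
```

```bash
cat > st.py <<'E'
from h import *
s=ctrl.get_state();M=R.from_rotvec(s["tool_rot"]).as_matrix()
print(s["time"],np.round(s["position"],4),"F",np.round(M.T@s["ft_force"],2),"T",np.round(M.T@s["torque"],3),"pitch",np.round(M[2,0],4))
E
python3 st.py
```

```text
18.6 [ 0.5993 -0.2694  0.1074] F [-5.6  -3.51 -8.02] T [ 0.762 -1.196  0.015] pitch -0.0083
```

The moment is explained by the side force at the roughly 0.22 m flange lever (L·Fx = -1.2), so the contact is at the ball and the coupler is home at z 0.1075. I'll level it and ease off.

>>> apply_moves(dp=[[0, 0, -0.0005], [-0.0003, 0, -0.0005], [0, 0, -0.0004], [0, 0, 0]], twist=[[0, 0.004, 0], [0, 0.004, 0], [0, 0, 0], [0, 0, 0]], fingers=[1, 1, 1, 1])

```text
time: 19.0
position: [0.5992, -0.2693, 0.1075]
tool_rot: [3.098, 0.519, 0.0]
ft_force: [-4.1, 1.0, 4.4]
grip_width: 0.594
grip_force: 45.0
```

```bash
python3 st.py
```

```text
19.0 [ 0.5992 -0.2693  0.1075] F [-3.57 -2.32 -4.4 ] T [ 0.331 -0.807  0.029] pitch 0.0002
```

>>> apply_moves(dp=[[0, 0, -0.0006], [0, 0, 0]], twist=[[0, 0, 0], [0, 0, 0]], fingers=[1, 1])

```text
time: 19.2
position: [0.5991, -0.2693, 0.1076]
tool_rot: [3.098, 0.519, 0.0]
ft_force: [-3.0, -0.3, 0.8]
grip_width: 0.592
grip_force: 45.0
```

>>> apply_moves(dp=[[0, 0, 0], [0, 0, 0], [0, 0, 0], [0, 0, 0], [0, 0, 0], [0, 0, 0]], twist=[[0, 0, 0], [0, 0, 0], [0, 0, 0], [0, 0, 0], [0, 0, 0], [0, 0, 0]], fingers=[0.4, 0.38, 0.36, 0.34, 0.3, 0.2])

```text
time: 19.8
position: [0.5992, -0.2692, 0.1079]
tool_rot: [3.098, 0.519, 0.0]
ft_force: [0.4, 0.1, 0.3]
grip_width: 0.723
grip_force: 0.0
```

```bash
python3 st.py
```

```text
19.8 [ 0.5992 -0.2692  0.1079] F [ 0.38  0.04 -0.27] T [0.015 0.063 0.051] pitch 0.0003
```

Released and seated. I'll rise clear, shut the fingers and go above the raised grip.

>>> apply_moves(dp=[[0, 0, 0], [0, 0, -0.01], [0, 0, -0.03], [0, 0, -0.04], [0, 0, -0.03], [0, 0, -0.01], [-0.02, 0, 0], [-0.025, 0, 0], [-0.016, 0, 0], [0, 0, 0]], twist=[[0, 0, 0], [0, 0, 0], [0, 0, 0], [0, 0, 0], [0, 0, 0], [0, 0, 0], [0, 0, 0], [0, 0, 0], [0, 0, 0], [0, 0, 0]], fingers=[0.1, 0.1, 0.1, 0.1, 0.1, 0.5, 1, 1, 1, 1], newtons=20)

```text
time: 20.8
position: [0.5391, -0.291, 0.2277]
tool_rot: [3.098, 0.513, -0.003]
ft_force: [0.1, 0.4, 0.5]
grip_width: 0.53
grip_force: 0.0
```

```bash
python3 st.py; python3 - <<'E'
from h import *
a=get_image("scene")[70:230,230:430];b=get_image("side")[180:340,200:400]
cv2.imwrite("pics/r4.png",cv2.resize(np.hstack([a,b])[:,:,::-1],(800,320),interpolation=cv2.INTER_CUBIC))
E
```

```text
20.8 [ 0.5391 -0.291   0.2277] F [ 0.16 -0.32 -0.48] T [-0.017 -0.004  0.012] pitch -0.0019
```

View pics/r4.png

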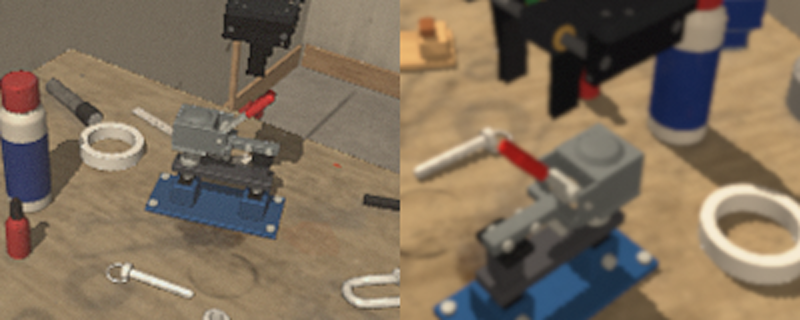

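The crops show the coupler seated level on ball and rest, handle still raised. I'll shut the fingers and press the handle down along its arc.

>>> apply_moves(dp=[[0, 0, 0], [0, 0, 0], [0, 0, 0], [0, 0, 0], [0, 0, 0.02], [0, 0, 0.015], [0, 0, 0.006], [0, 0, 0]], twist=[[0, 0, 0], [0, 0, 0], [0, 0, 0], [0, 0, 0], [0, 0, 0], [0, 0, 0], [0, 0, 0], [0, 0, 0]], fingers=[1, 1, 1, 1, 1, 1, 1, 1])

```text
time: 21.7
position: [0.5406, -0.2887, 0.1854]
tool_rot: [-3.097, -0.519, 0.003]
ft_force: [-0.1, -0.3, 0.7]
grip_width: 0.002
grip_force: 0.0
```

>>> apply_moves(dp=[[-0.002, 0, 0.003], [-0.003, 0, 0.003], [-0.003, 0, 0.003], [-0.003, 0, 0.003], [-0.003, 0, 0.003], [-0.003, 0, 0.003], [0, 0, 0]], twist=[[0, 0, 0], [0, 0, 0], [0, 0, 0], [0, 0, 0], [0, 0, 0], [0, 0, 0], [0, 0, 0]], fingers=[1, 1, 1, 1, 1, 1, 1])

```text
time: 22.4
position: [0.5245, -0.2948, 0.1682]
tool_rot: [-3.098, -0.518, 0.001]
ft_force: [0.4, -0.5, 0.6]
grip_width: 0.007
grip_force: 0.2
```

```bash
python3 st.py
```

```text
22.4 [ 0.5245 -0.2948  0.1682] F [ 0.24  0.59 -0.64] T [ 0.002  0.04  -0.043] pitch -0.0007
```

>>> apply_moves(dp=[[-0.002, 0, 0.003], [-0.002, 0, 0.003], [-0.002, 0, 0.003], [-0.002, 0, 0.003], [-0.0015, 0, 0.003], [-0.0015, 0, 0.003], [0, 0, 0]], twist=[[0, 0, 0], [0, 0, 0], [0, 0, 0], [0, 0, 0], [0, 0, 0], [0, 0, 0], [0, 0, 0]], fingers=[1, 1, 1, 1, 1, 1, 1])

```text
time: 23.1
position: [0.5143, -0.2982, 0.1502]
tool_rot: [-3.098, -0.518, 0.001]
ft_force: [0.2, -0.2, 0.7]
grip_width: 0.009
grip_force: 0.2
```

```bash
python3 st.py
```

```text
23.1 [ 0.5143 -0.2982  0.1502] F [ 0.08  0.27 -0.68] T [0.009 0.049 0.012] pitch -0.0007
```

>>> apply_moves(dp=[[-0.001, 0, 0.003], [-0.001, 0, 0.003], [-0.001, 0, 0.003], [0, 0, 0.002], [0, 0, 0.002], [0, 0, 0]], twist=[[0, 0, 0], [0, 0, 0], [0, 0, 0], [0, 0, 0], [0, 0, 0], [0, 0, 0]], fingers=[1, 1, 1, 1, 1, 1])

```text
time: 23.7
position: [0.5117, -0.2992, 0.1374]
tool_rot: [-3.098, -0.519, 0.001]
ft_force: [0.1, -0.3, -0.0]
grip_width: 0.003
grip_force: 0.0
```

```bash
python3 st.py
```

```text
23.7 [ 0.5117 -0.2992  0.1374] F [0.01 0.33 0.02] T [ 0.011 -0.011 -0.039] pitch -0.0007
```

```bash
cat > grip.py <<'E'
from h import *
def blob(n,box):
    x0,y0,x1,y1=box; i=get_image(n)[y0:y1,x0:x1].astype(int); m=((i[:,:,0]>90)&(i[:,:,1]<60)&(i[:,:,2]<70)).astype(np.uint8)
    k,l,st,ce=cv2.connectedComponentsWithStats(m); return [(ce[j]+[x0,y0],int(st[j,4])) for j in range(1,k) if st[j,4]>12]
a=blob("scene",(300,90,420,190)); b=blob("side",(200,200,340,330)); print(a,b)
soc=np.array([.6048,-.2668]); ex=np.array([.9455,.3256])
for p,_ in a:
    for q,_ in b:
        P=tri([ray(cam("scene"),p),ray(cam("side"),q)]); print(np.round(P,4),"coupler x",np.round((P[:2]-soc)@ex,4),"err",np.round(proj(cam("scene"),P)-p,1))
E
python3 grip.py
```

```text
[(array([366.52873563, 138.33333333]), 87)] [(array([293.37454545, 216.40727273]), 275), (array([248.00327869, 291.96393443]), 305)]
[ 0.5394 -0.267   0.1859] coupler x -0.0619 err [-15.7 -17.7]
[ 0.5047 -0.3045  0.1276] coupler x -0.107 err [-0.1 -0. ]
```

The grip has followed the fingers down to about z 0.128. I'll press on to the stop.

>>> apply_moves(dp=[[0, 0, 0.0015], [0, 0, 0.0015], [0, 0, 0.001], [0, 0, 0]], twist=[[0, 0, 0], [0, 0, 0], [0, 0, 0], [0, 0, 0]], fingers=[1, 1, 1, 1])

```text
time: 24.2
position: [0.5119, -0.2992, 0.1337]
tool_rot: [-3.098, -0.519, 0.0]
ft_force: [0.5, -0.3, 1.6]
grip_width: 0.01
grip_force: 0.1
```

>>> apply_moves(dp=[[0, 0, 0.001], [0, 0, 0.001], [0, 0, 0]], twist=[[0, 0, 0], [0, 0, 0], [0, 0, 0]], fingers=[1, 1, 1])

```text
time: 24.5
position: [0.5119, -0.2992, 0.1317]
tool_rot: [3.098, 0.519, -0.0]
ft_force: [-0.4, 0.2, 1.3]
grip_width: 0.001
grip_force: 0.2
```

>>> apply_moves(dp=[[0, 0, 0.001], [0, 0, 0]], twist=[[0, 0, 0], [0, 0, 0]], fingers=[1, 1])

```text
time: 24.7
position: [0.512, -0.2991, 0.1308]
tool_rot: [3.098, 0.519, 0.0]
ft_force: [0.2, 0.3, 0.7]
grip_width: 0.003
grip_force: 0.3
```

```bash
python3 st.py
```

```text
24.7 [ 0.512  -0.2991  0.1308] F [ 0.27 -0.27 -0.72] T [-0.006 -0.075 -0.013] pitch 0.0
```

>>> apply_moves(dp=[[0, 0, 0.001], [0, 0, 0]], twist=[[0, 0, 0], [0, 0, 0]], fingers=[1, 1])

```text
time: 24.9
position: [0.5121, -0.2992, 0.1303]
tool_rot: [3.098, 0.519, 0.0]
ft_force: [-0.8, 0.3, 3.3]
grip_width: 0.006
grip_force: 1.7
```

>>> apply_moves(dp=[[0, 0, 0.001], [0, 0, 0]], twist=[[0, 0, 0], [0, 0, 0]], fingers=[1, 1])

```text
time: 25.1
position: [0.512, -0.2994, 0.1301]
tool_rot: [3.098, 0.518, -0.0]
ft_force: [-2.8, 0.7, 7.5]
grip_width: 0.009
grip_force: 3.9
```

>>> apply_moves(dp=[[0, 0, 0.0007], [0, 0, 0]], twist=[[0, 0, 0], [0, 0, 0]], fingers=[1, 1])

```text
time: 25.3
position: [0.512, -0.2995, 0.13]
tool_rot: [3.097, 0.518, -0.0]
ft_force: [-3.9, -0.5, 11.0]
grip_width: 0.004
grip_force: 5.4
```

A firm stop at z 0.130, exactly where the handle should lie flat. I'll retreat and check.

>>> apply_moves(dp=[[0, 0, -0.002], [0, 0, -0.005], [0, 0, -0.02], [0, 0, -0.04], [0, 0, -0.04], [0, 0, -0.03], [0, 0, -0.01], [0, 0, 0]], twist=[[0, 0, 0], [0, 0, 0], [0, 0, 0], [0, 0, 0], [0, 0, 0], [0, 0, 0], [0, 0, 0], [0, 0, 0]], fingers=[1, 1, 1, 1, 1, 1, 1, 1])

```text
time: 26.1
position: [0.5128, -0.2993, 0.2763]
tool_rot: [3.097, 0.519, 0.003]
ft_force: [0.2, 0.0, -1.0]
grip_width: 0.003
grip_force: 0.0
```

```bash
python3 grip.py; python3 st.py; python3 - <<'E'
from h import *
a=get_image("scene")[70:230,230:430];b=get_image("side")[180:340,200:400]
cv2.imwrite("pics/r5.png",cv2.resize(np.hstack([a,b])[:,:,::-1],(800,320),interpolation=cv2.INTER_CUBIC))
E
```

```text
[(array([358.36, 125.44]), 25), (array([369.0952381, 138.0952381]), 21), (array([364.90909091, 142.09090909]), 22)] [(array([293.40145985, 216.40510949]), 274), (array([249.0749354 , 293.39018088]), 387)]
[ 0.5537 -0.2731  0.1987] coupler x -0.0504 err [-10.6 -12.1]
[ 0.5194 -0.3133  0.1442] coupler x -0.0959 err [5.7 4.2]
[ 0.5359 -0.2704  0.1879] coupler x -0.0663 err [-16.3 -18.3]
[ 0.5023 -0.3096  0.1285] coupler x -0.1108 err [-0.8 -0.6]
[ 0.5408 -0.2601  0.1796] coupler x -0.0583 err [-16.3 -18.4]
[ 0.5066 -0.3     0.1183] coupler x -0.1037 err [-0.5 -0.4]
26.2 [ 0.5114 -0.2988  0.2733] F [0.21 0.5  0.11] T [-0.002  0.031  0.032] pitch -0.0016
```

View pics/r5.png

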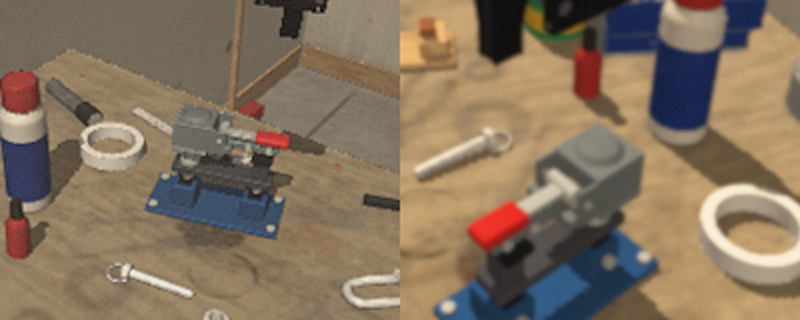

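The final crops show the coupler level on ball and rest, the handle flat on the tail and the robot clear.

```bash
python3 -c "
from bench import ctrl
print(ctrl.close_job())"
```

```text
the job is handed in; nothing more can be done
None
```

I handed the job in at about 26 s: the coupler is seated on the ball with its tail on the rest, the handle was pressed flat to a firm stop at about 11 N, and the robot is clear; no verdict came back.

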